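# Tip the big ball sinker out of the tackle carousel

## Robot

A 7-joint arm with a two-finger parallel gripper is mounted at the origin on the work surface. World frame = base frame: x ahead of the robot, y to its left, z up, the work surface at z = 0. Lengths are in m, angles in degrees, forces in N, time in s.
With the tool pointing down it reaches from about 0.425 to 0.925 m from the base axis. Payload 6.8 kg.
Tool frame: the origin (TCP) lies at the very end of the fingers, on their centre line; the grasp point (between the pads) lies 19 mm behind it; z points along the fingers, x is the direction in which the jaws open and shut, and the axes are right-handed (so a half turn about z gives the same grasp; the last joint's range is limited). The gripper opens to 85 mm and grips with 20 to 120 N. Pads are 22 mm wide; open, the fingers measure 114 mm over their backs; the gripper's body (76 mm by 85 mm) begins 54 mm behind the grasp point. The pads swing forward as they close: fully open they stand 13 mm farther back than shut.
Start: joints at [-76.266, 27.33, 1.283, 89.118, -0.659, 63.558, -4.761], TCP at [0.23, 0.635, 0.231] pointing down, gripper open.
Joint ranges: [-169.35, 169.35], [-19.33, 120.38], [-80.79, 83.38], [13.8, 139.57], [-78.32, 258.32], [9.67, 109.79], [-169.56, 169.56]. Speed limits (degrees/s): [136.94, 136.94, 180, 180, 180, 180, 180].

## Interface

Orientations are given as [roll, pitch, yaw] about the fixed x, y, z axes, in that order (R = Rz(yaw) Ry(pitch) Rx(roll)).
In Python, from station import env, viewer gives the robot as it stands.
- The arm moves only by the tool servo_tool, never from a script. Its argument "motion" is a list of rows, each a list of 6 numbers: the shift along the tool's x, y, z in mm, then the turn, a rotation vector about the tool's x, y, z in rad. In form: [[dx, dy, dz, ax, ay, az], ...]. A call has 1 to 20 rows; each row shifts and turns the commanded pose from where the row before left it, along the tool's axes as they then stand; what a row does not reach is not made up. A row lasts 1/12 s, in which the tool goes at most 41.7 mm and 7.16 degrees, less where a joint would pass 70% of its speed; a pose out of reach is approached as far as the arm can. A call is refused whole if a number of a shift passes 41.7 or a number of a turn 0.125, either way. A call with a gripper value outside its range is refused whole. "grip" is the opening in per cent of the stroke, from 0 (shut) to 100 (fully open), set as the call begins (left out, the last holds). The fingers move at their own pace and stop on an object; the grip force is fixed at half the most. Time passes only in rows, so rows that do not move let the fingers close. It gives the time, the measured TCP pose, the force and the opening at its end, in the units of the state.
- env.get_obs(): the state, without advancing time (a new reading comes with each control period).
- viewer.get_image(name): name is "scene" or "side" or "wrist"; returns a dict with "image" (420x560x3 uint8, red, green, blue), "range_z" (420x560 float32, m along the optical axis (not along the pixel's ray), 0 where there is no reading), "K" (3x3 intrinsics, pixels), "D" ([k1, k2, p1, p2, k3] as OpenCV has them; the pictures are not rectified), "rvec" (rotation vector, rad) and "tvec" (3), from world to camera coordinates, as OpenCV has them. Camera axes: x right, y down, z forward; pixel columns grow to the right and rows downward; lengths in m; the calibration is good to about 2 mm. A picture is of the moment at which its call begins.
- env.sign_off(): hands the job in, once; it reports no verdict.
The state is a dict: "clock": time; "joints": joint angles; "qvel": joint speeds; "effort": joint torques, N m; "position": TCP position; "tcp_rot": TCP orientation; "ft_force": force on the tool from outside, world axes, zero at the start; "wrist_torque": the same for the moment, N m; "finger_gap": finger opening in m.
Only numpy, scipy, OpenCV 4.12 (cv2) and the standard library are available. Lean on these libraries where they do the work, as an engineer would, in place of code of your own. Each camera call takes 0.05 s, during which the arm holds its last target.

## Task

Turn the tackle carousel by its upright brass crank until the compartment holding the big ball sinker (the largest of the three sinkers) faces the spout, then press the tipping lever down so that the ball rolls out into the catch tray, and let the carousel come back level. Leave the other two sinkers in the carousel and touch none of the sinkers.

Things in the scene. Friction and masses are not known exactly. Their poses are not given: they have to be found in the camera images.
- stand: fixed stand of the tipping carousel. Origin on the table straight below the wheel's centre; its x points level out along the spout to the catch tray, z up. Posts of the tipping axle stand at y = +-122 mm, 170 mm high. A fixed aluminium rim (inner radius 98 mm, top 210 mm up) surrounds the wheel; its only gap, 76 mm wide at +x, is the spout. A compartment empties if it points within 10 degrees of it
- tray (a point): centre of the inner floor of the open aluminium catch tray, 6 mm above the table, 180 mm along the stand's x; axes as the stand. The tray is 180 mm (x) by 120 mm (y) inside, walls 50 mm high, far wall 100 mm
- wheel (a joint): turn of the white wheel (190 mm across, top 206 mm up) in rad, counterclockwise from above positive, -3.4 to 3.4; stays where left. Four radial compartments 90 degrees apart, 36 mm wide, up to 28 mm deep, 18 to 92 mm from the centre, white floors sloping 8 degrees to the centre so nothing rolls out when level. At 0 they lie 45 and 135 degrees either side of the spout, the crank opposite the spout
- crank (a point): upright knurled brass crank on the wheel, 16 mm diameter, 44 mm tall, spinning freely on its pin, so the gripper need not turn with it. The point is on its axis, 18 mm below its top, 246 mm above the table, 65 mm from the wheel's centre, between two compartments. Its lower end is 14 mm above the wheel. About 1.5 N sideways turns the wheel
- tip (a joint): tipping angle in rad of the carousel about a level axle along the stand's y, 150 mm straight above its origin: 0 = level, grows as the spout goes down, stop at 0.6. A spring brings it back level when the lever is let go. The ball rolls out before 0.4
- lever_pad (a point): middle of the top of the tipping lever's flat black foot, 50 mm (stand's x) by 44 mm, 170 mm above the table when level, at x 165 mm, y 125 mm in the stand's frame, beside the tray. Pressing it down some 75 mm (stop at about 88 mm) tips the carousel; it then draws back about 20 mm towards the axle. Takes about 5 N at first, 12 N at the stop
- big_ball: the big ball sinker, dark steel, 28 mm diameter, loose in one of the compartments; origin at its centre
- small_ball: the small ball sinker, dark steel, 18 mm diameter, in another compartment; origin at its centre
- barrel: the barrel sinker, a dark steel cylinder 18 mm diameter and 26 mm long, in another compartment (the fourth is empty); origin at its centre
There are look-alikes about, which are no part of the job. What is shaped like the big_ball but purple or red is not meant.

How it is judged:
By the outcome, as a careful person would: the job done as asked, in the order asked, and still so for the second after the job is handed in, with the robot touching nothing.
It also fails if it takes over 54 s, if anything falls off the work surface, if the arm or the gripper's body presses on something with over 40 N, if the wrist force passes 120 N, or if a joint passes its speed limit or range.

## Working session

There is one attempt and no reset: what is moved stays moved. The work goes in short steps, Python scripts to look and compute and a tool call to move; the robot and the scene stay as the last step left them, time stands still between calls to the robot, and variables do not carry over. Pictures are saved under pics/ and viewed, and the job is handed in when it is done.

Besides the shell and the picture viewer there is one more tool, called after "Call:" as a command line: name --pt "numbers of a row" for each row, then --argument value for the rest. servo_tool: Moves the arm, as the interface text tells. Its arguments: {"type":"object","properties":{"motion":{"type":"array","items":{"type":"array","items":{"type":"number"}}},"grip":{"type":"number"}},"required":["motion"]}

```bash
mkdir -p pics; ls; python3 - <<'E'
from station import env, viewer
import cv2,numpy as np,pickle
o=env.get_obs(); print({k:np.round(v,3) for k,v in o.items()})
d={}
for n in ["scene","side","wrist"]:
    r=viewer.get_image(n); d[n]=r
    cv2.imwrite(f"pics/{n}0.png",r["image"][:,:,::-1])
    print(n,r["K"].tolist(),np.round(r["D"],4),np.round(r["rvec"],3),np.round(r["tvec"],3))
pickle.dump(d,open("d0.pkl","wb"))
E
```

```text
pics
{'clock': np.float64(0.0), 'joints': array([-76.267,  27.375,   1.28 ,  89.178,  -0.658,  63.558,  -4.761]), 'qvel': array([-0.023,  0.031, -0.02 ,  0.03 , -0.064, -0.053, -0.072]), 'effort': array([ 0.0000e+00, -5.9646e+01,  1.6080e+00, -2.8118e+01,  1.2000e-02,
        1.0000e-02, -0.0000e+00]), 'position': array([0.23 , 0.634, 0.23 ]), 'tcp_rot': array([1.79992e+02, 1.03000e-01, 7.00750e+01]), 'ft_force': array([-0.398,  0.441, -0.001]), 'wrist_torque': array([-0.037,  0.003,  0.038]), 'finger_gap': np.float64(0.085)}
scene [[384.0908695276239, 0.0, 280.3631860395464], [0.0, 384.0908695276239, 205.17341005789075], [0.0, 0.0, 1.0]] [0.0027 0.     0.     0.     0.    ] [ 1.919  1.14  -0.585] [-0.329 -0.186  1.236]
side [[546.9358222100059, 0.0, 274.10206353873593], [0.0, 546.9358222100059, 209.61438737810968], [0.0, 0.0, 1.0]] [-0.0086  0.      0.      0.      0.    ] [ 2.266 -0.109  0.03 ] [-0.66   0.171  1.214]
wrist [[328.6917848420417, 0.0, 281.3012101140566], [0.0, 328.6917848420417, 207.2215163611527], [0.0, 0.0, 1.0]] [0.0037 0.     0.     0.     0.    ] [-2.381 -1.668 -0.229] [-0.675 -0.035  0.378]
```

View pics/scene0.png

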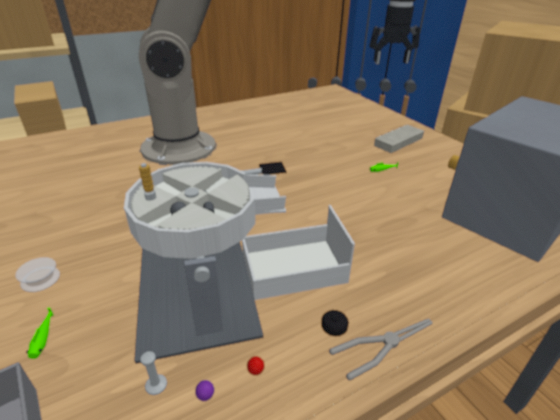

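View pics/side0.png

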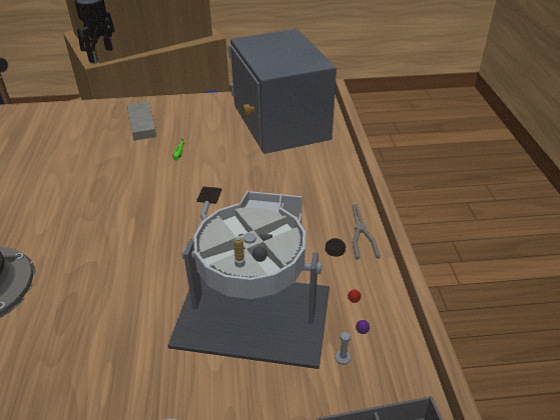

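View pics/wrist0.png

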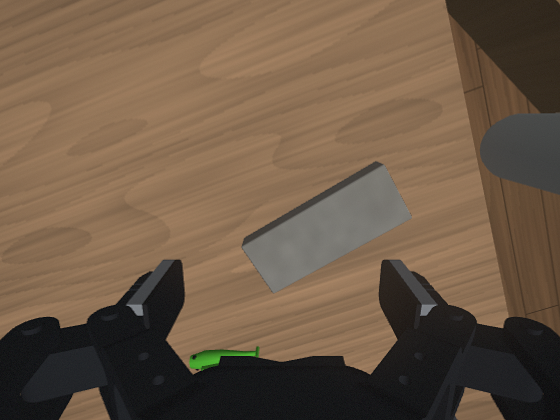

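The scene view shows the wheel around (190,200), the brass crank at (147,180), the black pad at (272,168) and the tray at (297,260). The side view shows the wheel at (250,240), the crank at (239,250) and the pad at (209,195). Next I'll enlarge the crops and measure.

```bash
cat > h.py <<'E'
import numpy as np,cv2
def cam(r):
    R,_=cv2.Rodrigues(np.array(r["rvec"],float)); return R,np.array(r["tvec"],float).ravel()
def rays(r,uv):
    uv=np.array(uv,float).reshape(-1,1,2)
    n=cv2.undistortPoints(uv,np.array(r["K"]),np.array(r["D"])).reshape(-1,2)
    R,t=cam(r); d=np.c_[n,np.ones(len(n))]
    return -R.T@t, d@R   # centre, directions (unit z)
def onplane(r,uv,z):
    c,d=rays(r,uv); return c+d*((z-c[2])/d[:,2])[:,None]
def cloud(r):
    h,w=r["range_z"].shape; u,v=np.meshgrid(np.arange(w),np.arange(h))
    c,d=rays(r,np.c_[u.ravel(),v.ravel()]); P=c+d*r["range_z"].reshape(-1,1)
    P[r["range_z"].ravel()==0]=np.nan
    return P.reshape(h,w,3)
def proj(r,P):
    return cv2.projectPoints(np.array(P,float).reshape(-1,1,3),np.array(r["rvec"],float),np.array(r["tvec"],float),np.array(r["K"]),np.array(r["D"]))[0].reshape(-1,2)
E
python3 - <<'E'
import pickle,cv2,numpy as np
from h import *
d=pickle.load(open("d0.pkl","rb"))
s=d["scene"]["image"][150:260,110:300,::-1]; cv2.imwrite("pics/sc_crop.png",cv2.resize(s,None,fx=4,fy=4,interpolation=cv2.INTER_CUBIC))
s=d["side"]["image"][175:315,170:320,::-1]; cv2.imwrite("pics/si_crop.png",cv2.resize(s,None,fx=4,fy=4,interpolation=cv2.INTER_CUBIC))
for n in ["scene","side"]:
    r=d[n];P=cloud(r);im=r["image"].astype(int);hsv=cv2.cvtColor(r["image"],cv2.COLOR_RGB2HSV)
    z=P[...,2]
    # pad
    m=(im.max(2)<45)&(abs(z-.17)<.012); 
    k,l,st,ce=cv2.connectedComponentsWithStats(m.astype(np.uint8))
    for i in range(1,k):
        if st[i,4]>30: print(n,"pad",st[i],ce[i],np.nanmedian(P[l==i],0).round(4),onplane(r,ce[i],.17).round(4))
    # rim
    m=(abs(z-.208)<.008)
    k,l,st,ce=cv2.connectedComponentsWithStats(m.astype(np.uint8))
    for i in range(1,k):
        if st[i,4]>100:
            q=P[l==i]; (c,rad)=cv2.minEnclosingCircle(q[:,:2].astype(np.float32)); print(n,"rim",st[i],c,rad)
    m=(z>.225)&(z<.275)&(hsv[...,1]>90)
    k,l,st,ce=cv2.connectedComponentsWithStats(m.astype(np.uint8))
    for i in range(1,k):
        if st[i,4]>15: print(n,"crank",st[i],np.nanmedian(P[l==i],0).round(4),np.nanmax(z[l==i]))
E
```

```text
scene pad [261 163  23  10 175] [272.34285714 167.84571429] [0.5336 0.0605 0.1701] [[0.533 0.06  0.17 ]]
scene rim [425   7 135  17 398] (-0.4386407136917114, 2.0064823627471924) 0.3570702373981476
scene rim [200  14 168  18 561] (-0.7196435332298279, 0.8411750793457031) 0.49363574385643005
scene rim [ 71  19  80   9 288] (-1.0916054248809814, 0.021828971803188324) 0.18694141507148743
scene rim [  0  36  53   9 225] (-0.8097920417785645, -0.35176658630371094) 0.09414319694042206
scene rim [482  42  78  14 341] (0.1747850626707077, 1.3799691200256348) 0.14096179604530334
scene rim [144  80  49  14 270] (0.02906687743961811, -0.007862180471420288) 0.06998191773891449
scene rim [464 136  96  40 786] (0.7565072178840637, 0.4775092601776123) 0.09540507942438126
scene rim [ 124  162  162   76 5914] (0.6152418255805969, -0.10634978860616684) 0.12934590876102448
scene crank [413   0  12  10  98] [-0.7263  1.7265  0.2526] 0.2744977679601052
scene crank [425   0  41   9 286] [-0.7254  1.9417  0.2459] 0.2707754112351906
scene crank [467   0  93  19 856] [-0.3839  2.1805  0.2491] 0.2749332543706
[... 237 characters left out ...]
710229417
scene crank [  0  10  61  27 839] [-0.813  -0.3265  0.2498] 0.2749446337645027
scene crank [ 484   21   76   28 1515] [0.1225 1.4325 0.2524] 0.2556383438824739
scene crank [403  52   5  12  17] [0.2406 0.6758 0.2531] 0.27497077128674136
scene crank [139 165  14  26 245] [ 0.5938 -0.1923  0.2484] 0.26462054710721433
side pad [198 187  23  16 129] [208.91472868 194.93023256] [0.5293 0.0539 0.1701] [[0.5292 0.0555 0.17  ]]
side rim [229  47 107  46 572] (0.7360777854919434, 0.6107187271118164) 0.1822609156370163
side rim [ 194  190  112   94 5039] (0.6187682151794434, -0.10894182324409485) 0.13075637817382812
side crank [234 238  10  23 161] [ 0.5871 -0.1994  0.2487] 0.265552385170715
```

```bash
sleep 1
```

```text
(no output)
```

View pics/sc_crop.png

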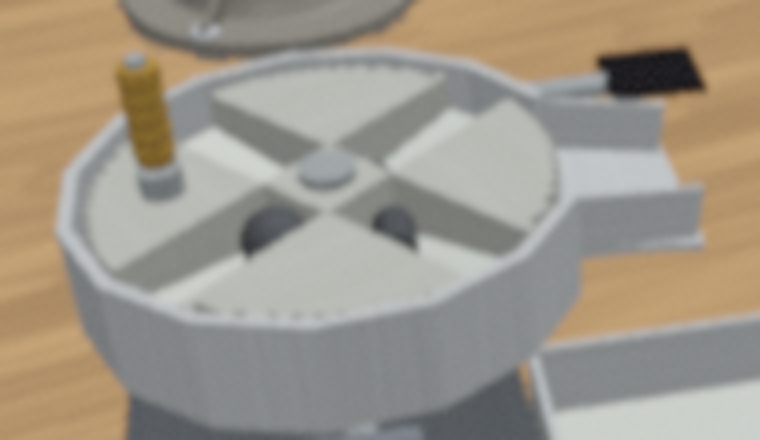

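View pics/si_crop.png

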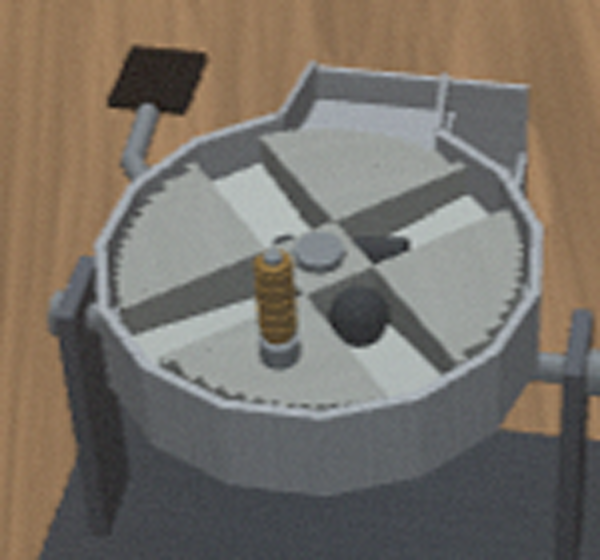

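```bash
python3 - <<'E'
import pickle,cv2,numpy as np
from h import *
d=pickle.load(open("d0.pkl","rb"))
def tri(a,b):
    c1,d1=rays(d["scene"],a);c2,d2=rays(d["side"],b);d1=d1[0]/np.linalg.norm(d1);d2=d2[0]/np.linalg.norm(d2)
    A=np.c_[d1,-d2];s=np.linalg.lstsq(A,c2-c1,rcond=None)[0];p,q=c1+s[0]*d1,c2+s[1]*d2
    return ((p+q)/2).round(4),np.linalg.norm(p-q).round(4)
S=lambda x,y:[110+(x+.5)/4-.5,150+(y+.5)/4-.5]
T=lambda x,y:[170+(x+.5)/4-.5,175+(y+.5)/4-.5]
print("hub",tri(S(327,163),T(321,245)))
print("cranktop",tri(S(134,60),T(273,256)))
print("crankbottomcap",tri(S(162,190),T(280,355)))
print("pad corners: ",[tri(S(*a),T(*b)) for a,b in [((597,52),(110,105)),((688,48),(135,47)),((704,88),(207,55)),((612,95),(183,112))]])
print("ball",tri(S(272,230),T(359,313)))
for n,f,p in [("scene",S,(134,60)),("side",T,(273,256))]: print(n,"crank@.264",onplane(d[n],f(*p),.264))
for n,f,p in [("scene",S,(327,163)),("side",T,(321,245))]: print(n,"hub@.212",onplane(d[n],f(*p),.212))
# rim circle fit per camera from cloud near guess
c0=np.array([.615,-.135])
for n in ["scene","side"]:
    P=cloud(d[n]).reshape(-1,3); rr=np.hypot(*(P[:,:2]-c0).T)
    m=(abs(P[:,2]-.210)<.003)&(rr>.085)&(rr<.12); q=P[m]
    for _ in range(5):
        A=np.c_[2*q[:,:2],np.ones(len(q))];s=np.linalg.lstsq(A,(q[:,:2]**2).sum(1),rcond=None)[0];r=np.sqrt(s[2]+s[0]**2+s[1]**2)
        e=abs(np.hypot(*(q[:,:2]-s[:2]).T)-r);q=q[e<max(.003,np.median(e)*2)]
    print(n,"rim",s[:2],r,len(q))
E
```

```text
hub (array([ 0.609 , -0.1299,  0.2133]), np.float64(0.0011))
cranktop (array([ 0.5874, -0.1922,  0.266 ]), np.float64(0.0008))
crankbottomcap (array([ 0.587 , -0.1921,  0.2064]), np.float64(0.0012))
pad corners:  [(array([0.5034, 0.0428, 0.1694]), np.float64(0.0055)), (array([0.5166, 0.0905, 0.1684]), np.float64(0.0013)), (array([0.5562, 0.078 , 0.1682]), np.float64(0.0002)), (array([0.5424, 0.0325, 0.1678]), np.float64(0.0026))]
ball (array([ 0.6237, -0.1596,  0.1978]), np.float64(0.0028))
scene crank@.264 [[ 0.582879   -0.19135911  0.264     ]]
side crank@.264 [[ 0.58751363 -0.19056664  0.264     ]]
scene hub@.212 [[ 0.60620007 -0.12886316  0.212     ]]
side hub@.212 [[ 0.6091651  -0.12930457  0.212     ]]
scene rim [ 0.60978474 -0.13015957] 0.10090613874851835 804
side rim [ 0.60871571 -0.13263442] 0.1009048270258416 655
```

Call:
servo_tool --pt "0 0 -25 0 0 0" --pt "-3.4 38 -20 0 0 0.059" --pt "-3.4 38 -20 0 0 0.059" --pt "-3.4 38 -20 0 0 0.059" --pt "-3.4 38 -15 0 0 0.059" --pt "-3.4 38 0 0 0 0.059" --pt "-3.4 38 0 0 0 0.059" --pt "-3.4 38 0 0 0 0.059" --pt "-3.4 38 0 0 0 0.059" --pt "-3.4 38 0 0 0 0.059" --pt "-3.4 38 0 0 0 0.059" --pt "-3.4 38 0 0 0 0.059" --pt "-3.4 38 0 0 0 0.059" --pt "-3.4 37 0 0 0 0.059" --pt "-3.4 37 0 0 0 0.059" --pt "-3.4 37 0 0 0 0.059" --grip 30

```text
clock: 1.48
position: [0.5915, 0.2212, 0.329]
tcp_rot: [180.0, 0.0, 19.2]
ft_force: [1.4, 0.6, 0.4]
finger_gap: 0.0256
```

Call:
servo_tool --pt "-1.3 35 0 0 0 0.056" --pt "-1.3 35 0 0 0 0.056" --pt "-1.3 35 0 0 0 0.056" --pt "-1.3 35 0 0 0 0.056" --pt "-1.3 35 0 0 0 0.056" --pt "-1.3 35 0 0 0 0.056" --pt "-1.3 35 0 0 0 0.056" --pt "-1.3 35 0 0 0 0.056" --pt "-1.3 35 0 0 0 0.056" --pt "-1.3 35 0 0 0 0.056" --pt "-1.3 35 0 0 0 0.056" --pt "-1.3 35 0 0 0 0.056" --pt "0 0 0 0 0 0" --pt "0 0 0 0 0 0" --grip 30

```text
clock: 2.65
position: [0.5867, -0.1924, 0.3294]
tcp_rot: [180.0, -0.0, -19.4]
ft_force: [0.5, 1.2, -0.8]
finger_gap: 0.0257
```

```bash
python3 - <<'E'
from station import env, viewer
import cv2,numpy as np,pickle
o=env.get_obs(); print({k:np.round(v,4) for k,v in o.items() if k in("clock","position","tcp_rot","joints","finger_gap")})
d={}
for n in ["wrist","side"]:
    r=viewer.get_image(n); d[n]=r
    cv2.imwrite(f"pics/{n}1.png",r["image"][:,:,::-1])
pickle.dump(d,open("d1.pkl","wb"))
E
```

```text
{'clock': np.float64(2.65), 'joints': array([-15.4248,  20.0394,  37.2161,  92.2343, -12.5524,  71.98  ,
         4.589 ]), 'position': array([ 0.5867, -0.1924,  0.3294]), 'tcp_rot': array([179.9659,  -0.    , -19.4343]), 'finger_gap': np.float64(0.0257)}
```

View pics/wrist1.png

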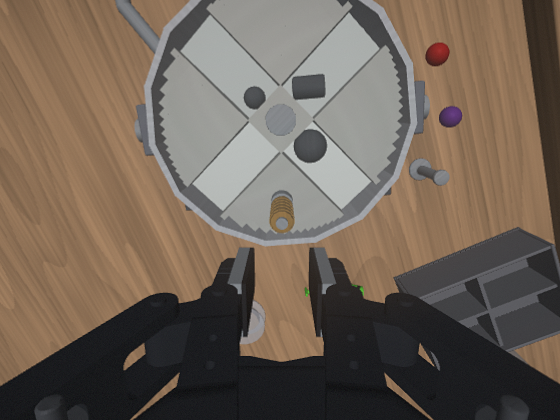

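View pics/side1.png

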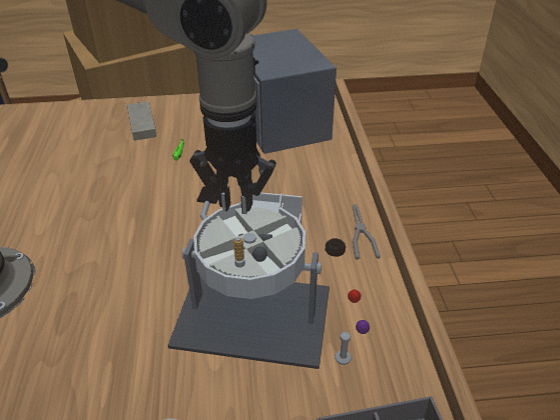

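The wrist view confirms the layout. The big ball is at (310,145), beside the crank at (282,212). The small ball is at (255,97), the barrel at (309,87), and the bottom-left compartment is empty. Before descending I'll refine the crank position.

```bash
python3 - <<'E'
import pickle
from h import *
d=pickle.load(open("d1.pkl","rb"));r=d["wrist"]
print(proj(r,[[.5873,-.192,.264],[.609,-.130,.2133]]))
print("crank",onplane(r,[282,224],.264),"hub",onplane(r,[280,119],.2133))
print("crankbase",onplane(r,[282,196],.215))
P=cloud(r)
print(P[224,282],P[119,280])
for n,uv in dict(big=(310,146),small=(255,97),barrel=(309,87)).items():
    c=onplane(r,uv,.195)[0]; v=c[:2]-onplane(r,[280,119],.2133)[0,:2]; print(n,c,np.degrees(np.arctan2(v[1],v[0])))
# rim gap: spout direction from tray/pad in wrist
E
```

```text
[[281.84968432 221.99291082]
 [281.47229797 118.68937927]]
crank [[ 0.58692562 -0.1933592   0.264     ]] hub [[ 0.60787092 -0.12984159  0.2133    ]]
crankbase [[ 0.58940261 -0.18664577  0.215     ]]
[ 0.58720661 -0.19254879  0.26653832] [ 0.60786274 -0.1298527   0.21226082]
big [ 0.62396633 -0.15875695  0.195     ] -60.89799957692909
small [ 0.59458587 -0.10739751  0.195     ] 120.6220451203873
barrel [ 0.63757489 -0.11464726  0.195     ] 27.090907047617485
```

Call:
servo_tool --pt "0 0 20 0 0 0" --pt "0 0 20 0 0 0" --pt "0 0 20 0 0 0" --pt "0 0 20 0 0 0" --pt "0 0 19 0 0 0" --pt "0 0 0 0 0 0"

```text
clock: 3.25
position: [0.5866, -0.1861, 0.2262]
tcp_rot: [180.0, 0.4, -18.9]
ft_force: [-1.6, 1.1, 0.2]
finger_gap: 0.026
```

Call:
servo_tool --pt "0 0 0 0 0 0" --pt "0 0 0 0 0 0" --pt "0 0 0 0 0 0" --grip 21

```text
clock: 3.5
position: [0.589, -0.1893, 0.2318]
tcp_rot: [-180.0, -0.1, -19.1]
ft_force: [0.3, -0.2, 0.5]
finger_gap: 0.0175
```

```bash
python3 - <<'E'
from station import env, viewer
import cv2
r=viewer.get_image("wrist"); cv2.imwrite("pics/wrist2.png",r["image"][:,:,::-1])
E
```

```text
(no output)
```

View pics/wrist2.png

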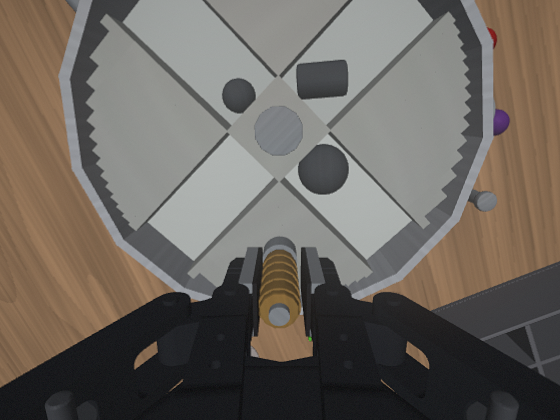

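Call:
servo_tool --pt "2 0 0 0 0 -0.03" --pt "4 -0.1 0 0 0 -0.06" --pt "5.9 -0.3 0 0 0 -0.09" --pt "5.9 -0.3 0 0 0 -0.09" --pt "5.9 -0.3 0 0 0 -0.09" --pt "5.9 -0.3 0 0 0 -0.09" --pt "5.9 -0.3 0 0 0 -0.09" --pt "5.9 -0.3 0 0 0 -0.09" --pt "5.9 -0.3 0 0 0 -0.09" --pt "5.9 -0.3 0 0 0 -0.09" --pt "5.9 -0.3 0 0 0 -0.09" --pt "5.9 -0.3 0 0 0 -0.09" --pt "5.9 -0.3 0 0 0 -0.09"

```text
clock: 4.63
position: [0.6543, -0.1763, 0.2315]
tcp_rot: [179.9, 0.0, 42.9]
ft_force: [-1.0, -0.6, 0.7]
finger_gap: 0.0182
```

```bash
python3 - <<'E'
from station import env, viewer
import cv2
o=env.get_obs();print(o["joints"].round(1),o["position"].round(4),o["tcp_rot"].round(2),o["ft_force"].round(1))
r=viewer.get_image("wrist"); cv2.imwrite("pics/wrist3.png",r["image"][:,:,::-1])
E
```

```text
[ -3.8  28.4  19.6  89.8 -10.2  63.5  61.1] [ 0.6543 -0.1763  0.2315] [1.7992e+02 1.0000e-02 4.2940e+01] [-1.  -0.6  0.7]
```

View pics/wrist3.png

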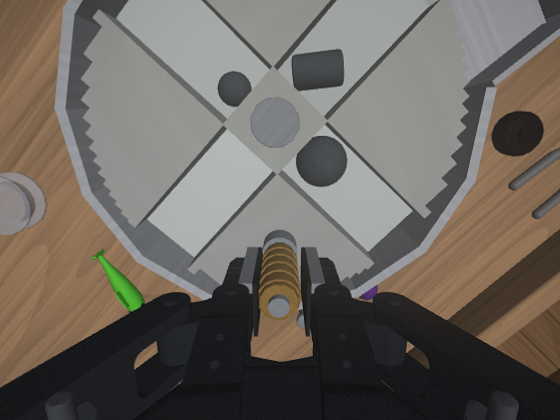

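The wheel turns with the crank, which is held at (280,280), and the sinkers are staying in their compartments. I'll continue the turn.

Call:
servo_tool --pt "5.9 -0.3 0 0 0 -0.09" --pt "5.9 -0.3 0 0 0 -0.09" --pt "5.9 -0.3 0 0 0 -0.09" --pt "5.9 -0.3 0 0 0 -0.09" --pt "5.9 -0.3 0 0 0 -0.09" --pt "5.9 -0.3 0 0 0 -0.09" --pt "5.9 -0.3 0 0 0 -0.09" --pt "5.9 -0.3 0 0 0 -0.09" --pt "5.9 -0.3 0 0 0 -0.09" --pt "5.9 -0.3 0 0 0 -0.09" --pt "5.9 -0.3 0 0 0 -0.09" --pt "5.9 -0.3 0 0 0 -0.09" --pt "5.9 -0.3 0 0 0 -0.09" --pt "4 -0.1 0 0 0 -0.06" --pt "4 -0.1 0 0 0 -0.06" --pt "2 0 0 0 0 -0.03" --pt "0 0 0 0 0 0" --pt "0 0 0 0 0 0"

```text
clock: 6.18
position: [0.6671, -0.0959, 0.2309]
tcp_rot: [180.0, 0.0, 118.2]
ft_force: [-0.2, -0.8, 1.4]
finger_gap: 0.0178
```

```bash
python3 - <<'E'
from station import env, viewer
import cv2,pickle
o=env.get_obs();print(o["joints"].round(1),o["position"].round(4),o["tcp_rot"].round(2),o["ft_force"].round(1))
d={}
for n in ["wrist","scene","side"]:
    r=viewer.get_image(n); d[n]=r;cv2.imwrite(f"pics/{n}4.png",r["image"][:,:,::-1])
pickle.dump(d,open("d4.pkl","wb"))
E
```

```text
[  1.6  27.2   1.8  89.4  -0.9  63.4 121.9] [ 0.6671 -0.0959  0.2309] [1.7995e+02 2.0000e-02 1.1823e+02] [-0.2 -0.8  1.4]
```

View pics/wrist4.png

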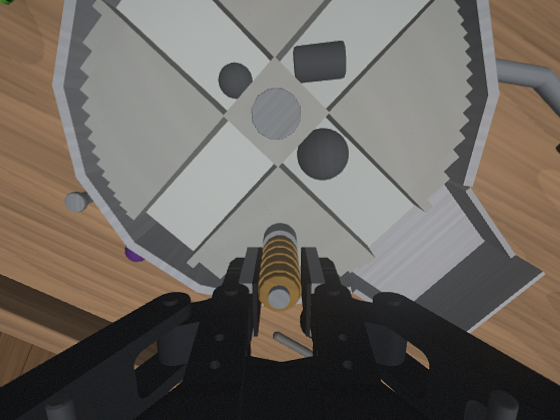

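View pics/side4.png

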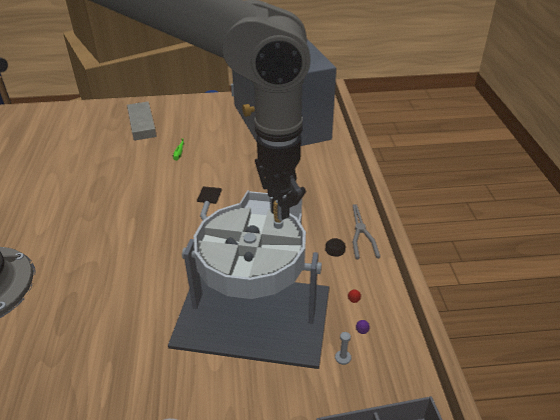

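```bash
python3 - <<'E'
import pickle
from h import *
d=pickle.load(open("d4.pkl","rb"));r=d["wrist"]
f=lambda uv,z:onplane(r,uv,z)[0,:2]
an=lambda v:np.degrees(np.arctan2(v[1],v[0])).round(2)
print("edges",an(f((372,255),.206)-f((280,167),.206)),an(f((425,210),.206)-f((330,110),.206)))
h=f((276,114),.2133);print("hub",h)
c=f((279,298),.264);print("crank",c,an(c-h),np.hypot(*(c-h)))
print("gap ends at rim top", f((449,184),.21), f((355,270),.21))
# spout direction: right wall of spout top line
print("spout wall bottom/edge", an(f((513,255),.21)-f((460,184),.21)))
# stand yaw from tray walls in scene: tray floor mask
s=pickle.load(open("d0.pkl","rb"))
for n in ["scene","side"]:
    P=cloud(s[n]);im=s[n]["image"].astype(int)
    m=(abs(P[...,2]-.006)<.004)&(im.min(2)>150)&(np.hypot(P[...,0]-.655,P[...,1]-.045)<.14)
    q=P[m][:,:2]
    if len(q)>30: print(n,cv2.minAreaRect((q*1000).astype(np.float32)))
    # base plate / posts: pad edge directions
s1=s["scene"]
E
```

```text
edges 74.28 74.03
hub [ 0.60786795 -0.13022278]
crank [ 0.66547423 -0.09752813] 29.58 0.06623762418685547
gap ends at rim top [ 0.59672331 -0.03732759] [ 0.65982085 -0.05404195]
spout wall bottom/edge 69.46
scene ((634.1929321289062, 54.28976058959961), (174.36566162109375, 80.1302261352539), 75.14559173583984)
```

The compartment points at 74.2–74.6° (world) against a spout direction of about 75.1°, well within 10°. Next I release, rise and move over to the pad.

Call:
servo_tool --pt "0 0 0 0 0 0" --pt "0 0 0 0 0 0" --pt "0 0 0 0 0 0" --pt "0 0 -10 0 0 0" --pt "0 0 -20 0 0 0" --pt "0 0 -25 0 0 0" --pt "0 0 -25 0 0 0" --pt "0 0 -20 0 0 0" --pt "0 0 0 0 0 0" --grip 32

```text
clock: 7.08
position: [0.669, -0.096, 0.3366]
tcp_rot: [179.6, 0.3, 118.4]
ft_force: [-0.4, 1.0, 0.7]
finger_gap: 0.0274
```

Call:
servo_tool --pt "34 -7.8 0 0 0 0" --pt "34 -7.8 0 0 0 0" --pt "34 -7.8 0 0 0 0" --pt "34 -7.8 0 0 0 0" --pt "34 -7.8 0 0 0 0" --pt "33 -7.5 0 0 0 0" --pt "0 0 0 0 0 0.075" --pt "0 0 0 0 0 0.075" --pt "0 0 0 0 0 0.075" --pt "0 0 0 0 0 0.075" --pt "0 0 0 0 0 0.075" --pt "0 0 0 0 0 0.075" --pt "0 0 0 0 0 0.075" --pt "0 0 0 0 0 0.075" --pt "0 0 0 0 0 0.075" --pt "0 0 0 0 0 0.075" --pt "0 0 0 0 0 0" --grip 0

```text
clock: 8.5
position: [0.5294, 0.0608, 0.3306]
tcp_rot: [180.0, -0.0, 75.2]
ft_force: [0.1, 0.9, -0.2]
finger_gap: -0.0002
```

```bash
python3 - <<'E'
from station import env, viewer
import cv2,pickle
o=env.get_obs();print(o["joints"].round(1),o["position"].round(4),o["tcp_rot"].round(2),o["ft_force"].round(1))
d={}
for n in ["wrist","scene","side"]:
    r=viewer.get_image(n); d[n]=r;cv2.imwrite(f"pics/{n}5.png",r["image"][:,:,::-1])
pickle.dump(d,open("d5.pkl","wb"))
from h import *
print(proj(d["wrist"],[[.530,.061,.170]]))
E
```

```text
[-1.390e+01  9.100e+00  8.000e-01  1.012e+02 -1.000e-01  6.960e+01
  6.210e+01] [0.5294 0.0608 0.3306] [180.    -0.    75.25] [ 0.1  0.9 -0.2]
[[281.08988692 190.63381704]]
```

View pics/wrist5.png

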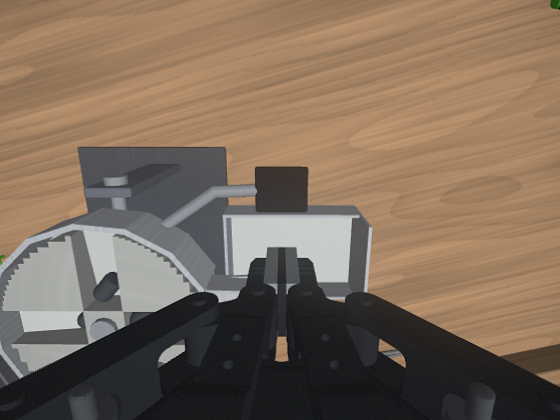

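View pics/side5.png

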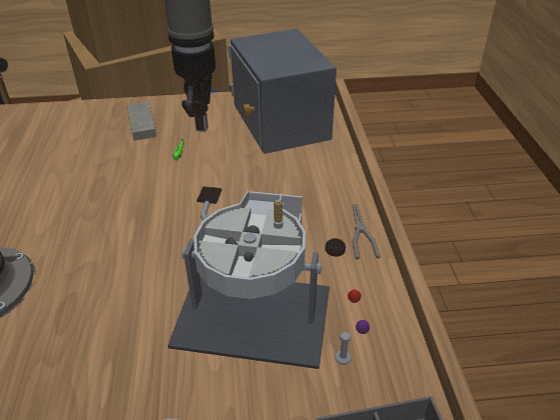

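The pad centre is at (281,189), which matches the prediction, and the wheel has stayed put. I'll descend to it and press.

Call:
servo_tool --pt "0 0 25 0 0 0" --pt "0 0 30 0 0 0" --pt "0 0 30 0 0 0" --pt "0 0 30 0 0 0" --pt "0 0 20 0 0 0" --pt "0 0 10 0 0 0" --pt "0 0 5 0 0 0" --pt "0 0 0 0 0 0" --grip 0

```text
clock: 9.32
position: [0.5294, 0.0607, 0.18]
tcp_rot: [-180.0, 0.0, 75.4]
ft_force: [-0.6, 0.5, 1.4]
finger_gap: 0.0002
```

Call:
servo_tool --pt "0 0 5 0 0 0" --pt "0 0 5 0 0 0" --pt "0 0 5 0 0 0" --pt "0 0 5 0 0 0" --pt "-0.3 0 5 0 0 0" --pt "-0.5 0 5 0 0 0" --pt "-0.5 0 5 0 0 0" --pt "-0.8 0 5 0 0 0" --pt "-1 0 5 0 0 0" --pt "-1 0 5 0 0 0"

```text
clock: 10.15
position: [0.5307, 0.0602, 0.1318]
tcp_rot: [179.8, -0.3, 75.5]
ft_force: [-0.2, 7.2, 6.3]
finger_gap: -0.0
```

```bash
python3 - <<'E'
from station import env, viewer
import cv2,pickle
o=env.get_obs();print(o["joints"].round(1),o["position"].round(4),o["tcp_rot"].round(2),o["ft_force"].round(1))
r=viewer.get_image("scene");cv2.imwrite(f"pics/scene6.png",r["image"][:,:,::-1])
E
```

```text
[-1.31e+01  2.10e+01  1.00e-01  1.14e+02 -3.00e-01  4.47e+01  6.27e+01] [0.5307 0.0602 0.1318] [179.77  -0.31  75.53] [-0.2  7.2  6.3]
```

View pics/scene6.png

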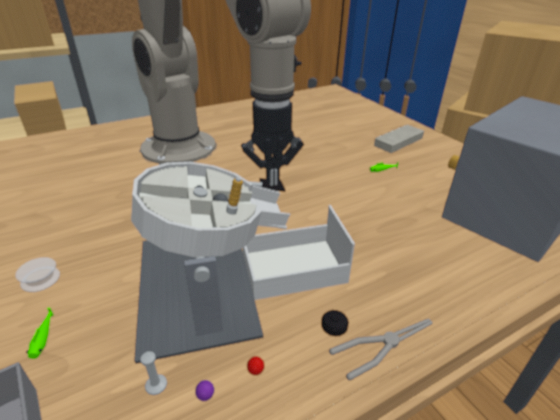

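The carousel is tipping with the tip of the gripper on the pad. I'll press on to a drop of about 78 mm, then hold.

Call:
servo_tool --pt "-1 0 5 0 0 0" --pt "-1.2 0 5 0 0 0" --pt "-1.2 0 5 0 0 0" --pt "-1.5 0 5 0 0 0" --pt "-1.5 0 5 0 0 0" --pt "-2 0 5 0 0 0" --pt "-2 0 5 0 0 0" --pt "-2 0 4 0 0 0" --pt "0 0 0 0 0 0" --pt "0 0 0 0 0 0" --pt "0 0 0 0 0 0" --pt "0 0 0 0 0 0" --pt "0 0 0 0 0 0" --pt "0 0 0 0 0 0"

```text
clock: 11.37
position: [0.5278, 0.0492, 0.0928]
tcp_rot: [179.8, -0.4, 75.6]
ft_force: [0.9, 10.1, 5.4]
finger_gap: -0.0001
```

```bash
python3 - <<'E'
from station import env, viewer
import cv2,pickle
o=env.get_obs();print(o["position"].round(4),o["tcp_rot"].round(2),o["ft_force"].round(1))
r=viewer.get_image("scene");cv2.imwrite(f"pics/scene7.png",r["image"][:,:,::-1])
r=viewer.get_image("side");cv2.imwrite(f"pics/side7.png",cv2.resize(r["image"][150:330,150:390,::-1],None,fx=3,fy=3))
E
```

```text
[0.5278 0.0492 0.0928] [179.77  -0.35  75.58] [ 0.9 10.1  5.4]
```

View pics/scene7.png

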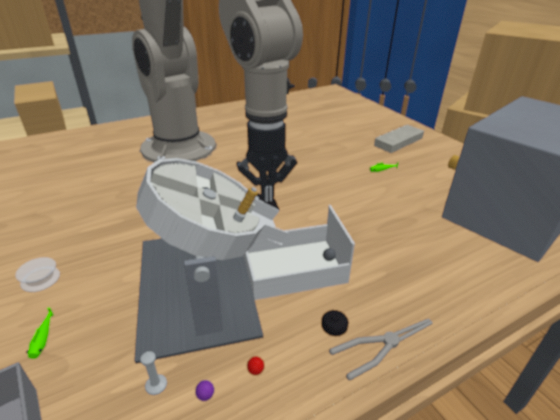

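View pics/side7.png

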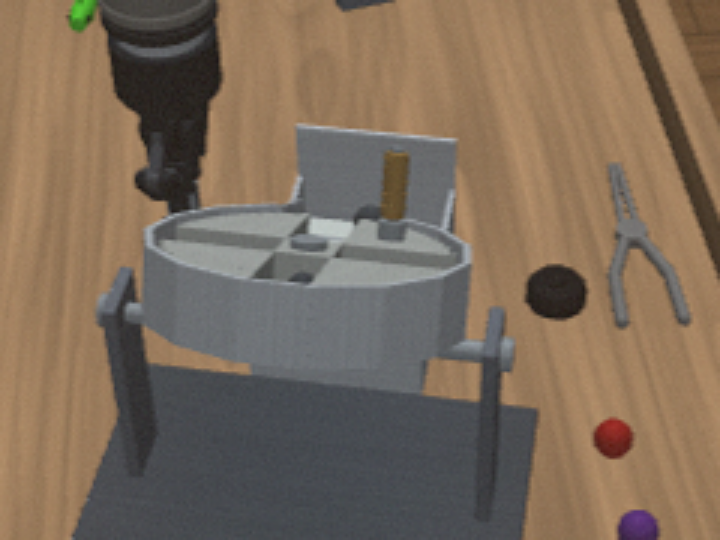

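The ball is in the catch tray at (330,255) in the scene view. I'll let the lever back up along the same path.

Call:
servo_tool --pt "2 0 -5 0 0 0" --pt "2 0 -5 0 0 0" --pt "2 0 -5 0 0 0" --pt "1.5 0 -5 0 0 0" --pt "1.5 0 -5 0 0 0" --pt "1.2 0 -5 0 0 0" --pt "1.2 0 -5 0 0 0" --pt "1 0 -5 0 0 0" --pt "1 0 -5 0 0 0" --pt "1 0 -5 0 0 0" --pt "0.5 0 -5 0 0 0" --pt "0.5 0 -5 0 0 0" --pt "0 0 -5 0 0 0" --pt "0 0 -5 0 0 0" --pt "0 0 -5 0 0 0" --pt "0 0 -4 0 0 0" --pt "0 0 -4 0 0 0" --pt "0 0 -5 0 0 0" --pt "0 0 -10 0 0 0" --pt "0 0 -20 0 0 0"

```text
clock: 13.13
position: [0.5271, 0.0594, 0.2079]
tcp_rot: [-179.7, 0.1, 75.4]
ft_force: [0.5, 0.3, -0.8]
finger_gap: 0.0003
```

Call:
servo_tool --pt "0 0 -30 0 0 0" --pt "0 0 -30 0 0 0" --pt "0 0 -30 0 0 0" --pt "0 0 0 0 0 0" --pt "0 0 0 0 0 0" --pt "0 0 0 0 0 0" --pt "0 0 0 0 0 0" --pt "0 0 0 0 0 0" --pt "0 0 0 0 0 0"

```text
clock: 13.88
position: [0.5287, 0.0596, 0.2983]
tcp_rot: [-179.9, 0.1, 75.4]
ft_force: [0.3, -0.0, -0.1]
finger_gap: -0.0003
```

```bash
python3 - <<'E'
from station import env, viewer
import cv2,pickle,numpy as np
from h import *
o=env.get_obs();print(o["clock"],o["position"].round(4),o["ft_force"].round(1))
r=viewer.get_image("scene");cv2.imwrite(f"pics/scene8.png",r["image"][:,:,::-1])
P=cloud(r);print("pad z",np.median(P[165:171,268:277,2]), "ball", P[252:258,327:333].reshape(-1,3).mean(0).round(3))
r=viewer.get_image("side");cv2.imwrite(f"pics/side8.png",cv2.resize(r["image"][150:330,150:390,::-1],None,fx=3,fy=3))
E
```

```text
13.8833 [0.5287 0.0596 0.2983] [ 0.3 -0.  -0.1]
pad z 0.1700421917381149 ball [0.679 0.114 0.028]
```

View pics/scene8.png

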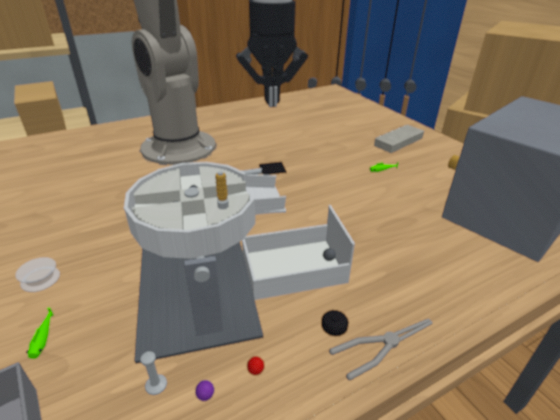

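View pics/side8.png

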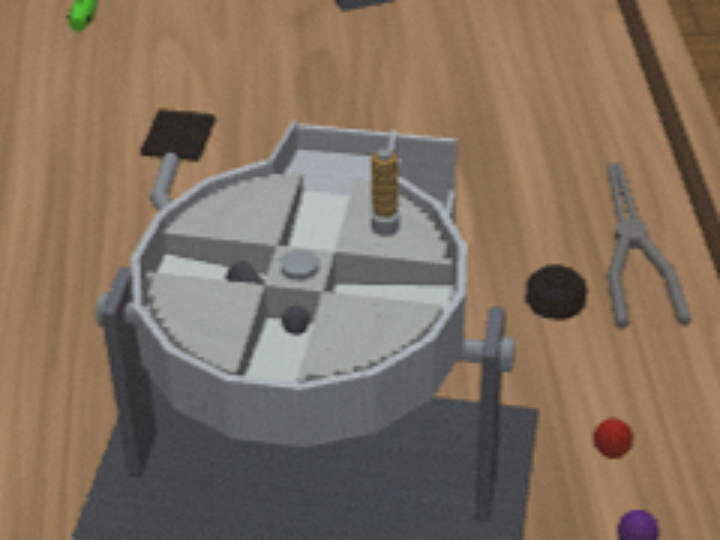

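The carousel is level with the pad at z = 0.170. The small ball (295,318 in the enlarged side crop) and barrel (240,272) are still in the wheel, and the big ball is in the tray at (330,255) in the scene view. I'm handing in.

```bash
python3 -c "
from station import env
print(env.sign_off())"
```

```text
the job is handed in; nothing more can be done
None
```

The big ball sinker is in the catch tray and the carousel is back level. The job was handed in at about 14 s of the 54 s allowed.

- **Turning:** I turned the wheel about 139° counterclockwise by the crank. The big ball's compartment ended within about 1° of the spout.
- **Tipping:** I pressed the lever pad down about 77 mm with the closed fingertips, held it there, then let it back up along the same path.
- **Last checks:** The pad is back at its level height of 170 mm, and the ball reads 28 mm up, at the far end of the tray. The small ball and barrel are still in the wheel. The gripper is clear and touching nothing, and no sinker was touched. The force readings I saw stayed near 12 N.
- **Disagreements:** The two fixed cameras differed by up to about 5 mm on single points. I used positions from both views together, which matched the given sizes and the wrist camera. One rough check on the spout wall's edge gave 69° where the pad position, pad edges and tray gave about 75°. I set it aside, and it was within tolerance either way.

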